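Make the wash shelf safe before the window is opened

ROBOT

A 6-joint arm with a two-finger parallel gripper is mounted at the origin on the work surface. World frame = base frame: x ahead of the robot, y to its left, z up, the work surface at z = 0. Lengths are in m, angles in degrees, forces in N, time in s.
With the tool pointing down it reaches from about 0.35 to 0.875 m from the base axis. Payload 4.2 kg.
Tool frame: the origin (TCP) lies between the finger pads; the fingertips stand 25 mm ahead of it and the grasp point (between the pads) lies 6 mm ahead of it (r.tips_ahead is the distance from the TCP to the fingertips, in m); z points along the fingers, y is the direction in which the jaws open and shut (so a half turn about z gives the same grasp; the last joint's range is limited). The gripper opens to 87 mm and grips with 3 to 60 N. Pads are 19 mm wide; open, the fingers measure 117 mm over their backs; the gripper's body (75 mm by 190 mm) begins 51 mm behind the grasp point.
Start: joints at [-48.954, 22.042, 0.453, 0, -68.411, -14.817], TCP at [0.276, -0.561, 0.248] pointing down, gripper open.
Joint ranges: [-179.83, 179.83], [-69.29, 118.12], [-61.27, 80.66], [-181.25, 117.63], [-171.15, -9.14], [-177.46, 177.46]. Speed limits (degrees/s): [159.86, 159.86, 180, 180, 180, 180].

INTERFACE

Orientations are given as a 3x3 rotation matrix whose columns are the frame's x, y, z axes.
In Python, from station import r, vision, finish_job gives the robot as it stands.
- The arm moves only by the shell command python3 -m jog 'ROWS'. ROWS is a JSON object of lists of equal length, an entry for each row: "rot": the turn, a rotation vector about the world's x, y, z in degrees, a list of three; "delta_pos": the shift along the world's x, y, z in mm, a list of three; "grip": the opening in per cent of the stroke, from 0 (shut) to 100 (fully open). A call has 1 to 10 rows; each row shifts and turns the commanded pose from where the row before left it; what a row does not reach is not made up. A row lasts 1/12 s, in which the tool goes at most 41.7 mm and 7.16 degrees, less where a joint would pass 70% of its speed; a pose out of reach is approached as far as the arm can. A call with a gripper value outside its range is refused whole. The fingers move at their own pace and stop on an object; the grip force is fixed at half the most. Time passes only in rows, so rows that do not move let the fingers close. It gives the time, the measured TCP pose, the force and the opening at its end, in the units of the state.
- r.sense(): the state, without advancing time (a new reading comes with each control period).
- vision.capture(name): name is "scene" or "top"; returns a dict with "frame" (400x640x3 uint8, red, green, blue), "K" (3x3 intrinsics, pixels), "k1" (the pictures are not rectified: a ray, as slopes to the right and down, at radius r is drawn at 1 + k1 r^2 times it, then the intrinsics apply), "xyz" and "orientation" of the camera in the world. Camera axes: x right, y up, looking along -z (the intrinsics and any distortion apply to the point x, -y, -z); pixel columns grow to the right and rows downward; lengths in m; the calibration is good to about 2 mm. A picture is of the moment at which its call begins. There is no depth.
- finish_job(): hands the job in, once; it reports no verdict.
The state is a dict: "time_s": time; "joints": joint angles; "joint_velocities": joint speeds; "effort": joint torques, N m; "tcp_pos": TCP position; "ee_rot": TCP orientation; "wrist_force": force on the tool from outside, world axes, zero at the start; "moment": the same for the moment, N m; "gripper_width": opening from 0.0 (shut) to 1.0 (fully open).
Only numpy, scipy, OpenCV 4.12 (cv2) and the standard library are available. Lean on these libraries where they do the work, as an engineer would, in place of code of your own. Each camera call takes 0.05 s, during which the arm holds its last target. There are 200 camera calls.

TASK

The window is about to be opened and the draught blows tall things over. First push the tall carton over near its top so that it lies flat on its side on the shelf; then pick up the round-bellied ceramic bottle by its neck, keep it upright, lower it gently into the deep steel mug and leave it standing on the mug's floor, without dropping it or knocking it against the mug. Leave the mug and everything else where they are.

Things in the scene. Friction and masses are not known exactly. Their poses are not given: they have to be found in the camera images.
- carton: Tall closed cardboard carton, about 0.15 to 0.3 kg, 65 (its x) x 100 (its y) x 190 (its z) mm, standing on its small end; its x axis points roughly away from the robot (within 20 degrees). Origin at the centre of its underside, z up. There is free space on the shelf behind it (+x side of it) for it to fall into. Pushed at 130 mm height or more along its x axis it tips without sliding; it falls by itself once tilted about 20 degrees.
- carton_center (a point): Centre of the carton, 95 mm above its underside; axes as the carton's.
- oilbottle: The white glazed ceramic bottle, about 0.15 to 0.31 kg, 145 mm tall: a round belly 74 mm across (widest 34 mm above the foot), a flat foot 48 mm across, a straight round neck 26 mm across from 78 to 134 mm above the foot, and a lip 31 mm across on top. Origin at the centre of its foot, z up.
- bottle_center (a point): Centre of the ceramic bottle, half-way up (72.5 mm above its foot), on its axis.
- bottle_neck (a point): On the bottle's axis in the middle of the neck's grip, 115 mm above its foot; the neck is 26 mm across here.
- bottle_foot (a point): Centre of the underside of the bottle's foot.
- mug: Deep loose steel mug, 0.35 kg, 116 mm across outside, 95 mm tall, wall 3 mm, open at the top; its handle stands out about 40 mm on its own +y side. Origin at the centre of its underside, z up.
- mug_rim (a point): Centre of the mug's mouth, 95 mm above the shelf.
- mug_in (a point): Centre of the mug's inner floor, 4 mm above its underside.
- bowl: Small white ceramic bowl with hairpins, 108 mm across, 45 mm tall. Leave alone. Origin under its centre.
- organiser: White plastic pill organiser, seven flaps in a row along its y, 50 x 175 x 26 mm. Leave alone. Origin under its centre.
- mirror: Folding plastic mirror standing half open as a V, two leaves each 110 x 160 mm tall. Leave alone. Origin at the foot of its hinge.
- cover: Mint-green hard silicone toothbrush cover lying along its y, 185 x 30 x 22 mm. Leave alone. Origin under its middle.
- jar: Amber glass cream jar with white cap, 64 mm across, 55 mm tall. Leave alone. Origin under its centre.
- hairbrush: Wooden brush about 190 mm long, 50 mm wide and 28 mm tall, lying along its x. Leave alone.
- soapdish: White ceramic dish with a bar of soap, 90 x 130 x 33 mm. Leave alone. Origin under its centre.

How it is judged:
By the outcome, as a careful person would: the job done as asked, in the order asked, and still so for the second after the job is handed in, with the robot touching nothing.
It also fails if it takes over 58 s, if anything falls off the work surface, if the arm or the gripper's body presses on something with over 40 N, if the wrist force passes 120 N, or if a joint passes its speed limit or range.

## Working session

There is one attempt and no reset: what is moved stays moved. The work goes in short steps, Python scripts to look and compute and a shell command to move; the robot and the scene stay as the last step left them, time stands still between calls to the robot, and variables do not carry over. Pictures are saved under pics/ and viewed, about 8 in all and at most 12, crops included, and the job is handed in when it is done.

```bash
ls; mkdir -p pics
cat > h.py <<'E'
import numpy as np, cv2
from station import r, vision
def cap(n):
    c=vision.capture(n); return c
def ray(c,u,v):
    K=np.array(c["K"]);p=np.array([[[u,v]]],float)
    q=cv2.undistortPoints(p,K,np.array([c["k1"],0,0,0,0.]))[0,0]
    d=np.array(c["orientation"])@np.array([q[0],-q[1],-1.]);return np.array(c["xyz"]),d/np.linalg.norm(d)
def onz(c,u,v,z):
    o,d=ray(c,u,v);return o+d*(z-o[2])/d[2]
def proj(c,P):
    p=np.array(c["orientation"]).T@(np.array(P)-np.array(c["xyz"]));x,y=p[0]/-p[2],-p[1]/-p[2]
    s=1+c["k1"]*(x*x+y*y);K=np.array(c["K"]);return K[0,0]*x*s+K[0,2],K[1,1]*y*s+K[1,2]
def save(c,f,box=None,k=1):
    im=c["frame"][...,::-1]
    if box: im=im[box[1]:box[3],box[0]:box[2]]
    cv2.imwrite("pics/"+f,cv2.resize(im,None,fx=k,fy=k,interpolation=cv2.INTER_CUBIC))
E
python3 - <<'E'
from h import *
import pickle
d={}
for n in("top","scene"):
    c=cap(n);save(c,n+"0.png",k=1.25);d[n]=c;print(n,np.round(c["xyz"],3),np.round(c["orientation"],3).tolist(),c["k1"],c["K"])
pickle.dump(d,open("d0.pkl","wb"))
s=r.sense();print(s["tcp_pos"],s["ee_rot"],s["time_s"],s["gripper_width"])
E
```

```text
pics
top [0.515 0.034 1.204] [[-0.018, 0.999, -0.048], [-1.0, -0.018, -0.0], [-0.001, 0.048, 0.999]] -0.02233508176884205 [[385.35668231   0.         325.56371455]
 [  0.         385.35668231 194.98007863]
 [  0.           0.           1.        ]]
scene [ 1.229 -0.624  1.215] [[0.719, -0.533, 0.447], [0.695, 0.551, -0.461], [-0.001, 0.642, 0.766]] -0.11021123424282535 [[425.15835093   0.         321.96254472]
 [  0.         425.15835093 192.22173391]
 [  0.           0.           1.        ]]
[ 0.27601672 -0.56020153  0.24656968] [[-8.97128120e-01 -4.41769449e-01 -9.43439864e-04]
 [-4.41770447e-01  8.97126493e-01  1.71137043e-03]
 [ 9.03537262e-05  1.95210238e-03 -9.99998091e-01]] 0.1 1.0000103843156123
```

View pics/top0.png

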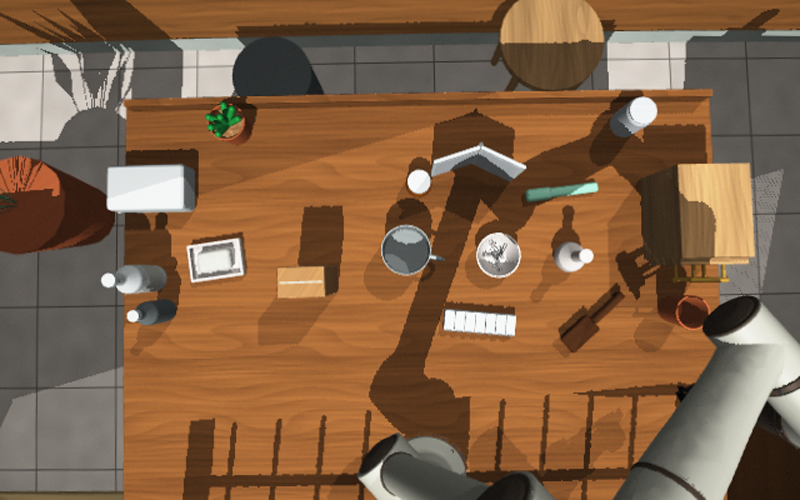

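View pics/scene0.png

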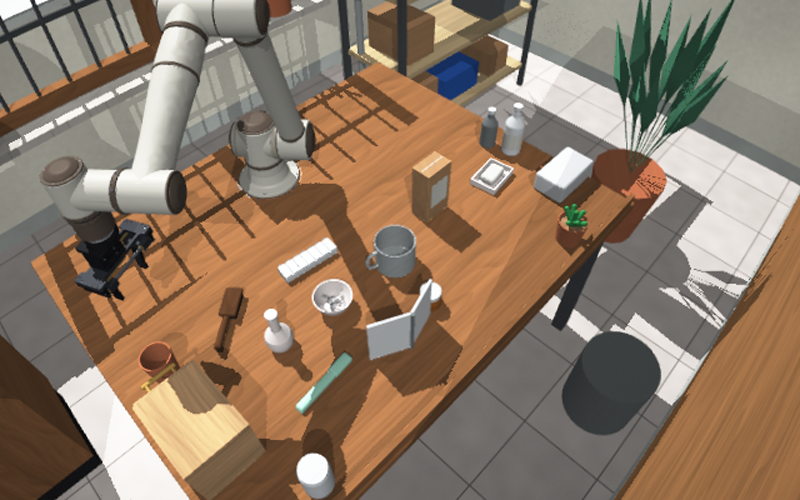

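Top view (at 1.25x): carton (301,282), mug (406,250) with its handle to the right, bottle belly (570,257) with lip at (585,256). I'll zoom in on these three in both views.

Run:
```python
from h import *
import pickle
d=pickle.load(open("d0.pkl","rb"))
def crop(n,u,v,w=80):
    u=int(u/1.25)-w//2;v=int(v/1.25)-w//2
    im=d[n]["frame"][v:v+w,u:u+w,::-1].copy()
    im=cv2.resize(im,(260,260),interpolation=cv2.INTER_NEAREST)
    for k in range(0,w,10):
        p=int(k*260/w);cv2.line(im,(p,0),(p,5),(0,255,255),1);cv2.line(im,(0,p),(5,p),(0,255,255),1)
    cv2.putText(im,f"{u},{v}",(8,250),0,.4,(0,255,0),1);return im
a=np.hstack([crop("top",302,282),crop("top",406,250),crop("top",573,257)])
b=np.hstack([crop("scene",432,187),crop("scene",395,250),crop("scene",275,330)])
cv2.imwrite("pics/crops.png",np.vstack([a,b]))
c=d["top"]
for nm,u,v,z in[("carton top tl",277,267,.19),("tr",325,267,.19),("bl",277,297,.19),("br",325,297,.19),("mug rim",406,250,.095),("lip",585,256,.145),("belly",570,257,.034),("bowl",498,255,.045),("orgL",445,322,.026),("orgR",516,322,.026),("jar",419,182,.055),("mirror hinge",480,147,.16),("mirL",435,172,.16),("soapR",243,260,.03),("brush",620,290,.02),("cover",540,195,.02)]:
    print(nm,np.round(onz(c,u/1.25,v/1.25,z),3))
```

```text
carton top tl [0.52  0.309 0.19 ]
tr [0.518 0.208 0.19 ]
bl [0.457 0.309 0.19 ]
br [0.455 0.208 0.19 ]
mug rim [0.554 0.037 0.095]
lip [ 0.532 -0.358  0.145]
belly [ 0.532 -0.362  0.034]
bowl [ 0.54  -0.184  0.045]
orgL [ 0.379 -0.055  0.026]
orgR [ 0.376 -0.228  0.026]
jar [0.718 0.003 0.055]
mirror hinge [ 0.775 -0.13   0.16 ]
mirL [ 0.721 -0.03   0.16 ]
soapR [0.539 0.436 0.03 ]
brush [ 0.448 -0.488  0.02 ]
cover [ 0.687 -0.298  0.02 ]
```

View pics/crops.png

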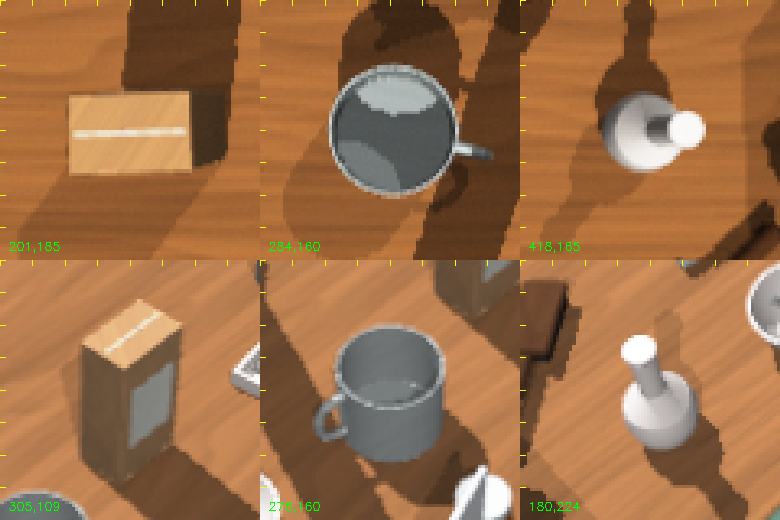

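The crops show the carton's top face (69..190, 92..175), the mug rim circle centred at (393,129) and the lip at (687,130), all clean. I'll refine the positions from these and start moving towards the carton.

```bash
python3 - <<'E'
from h import *
import pickle
d=pickle.load(open("d0.pkl","rb"));t,s=d["top"],d["scene"];k=80/260
def P(x,y,u0,v0):return x*k+u0-.5,y*k+v0-.5
C=[onz(t,*P(x,y,201,185),.19) for x,y in((69,96),(190,92),(191,173),(70,175))]
C=np.array(C);print(C.round(4),"centre",C.mean(0).round(4))
e=C[0]-C[1]+C[3]-C[2];print("carton y-axis dir deg",np.degrees(np.arctan2(e[1],e[0])),"sizes",np.linalg.norm(C[0]-C[1]),np.linalg.norm(C[0]-C[3]))
mt=P(133.5,129.5,284,160);ms=P(130,107,278,160)
lt=P(167,130,418,165);ls=P(120,89,180,224)
def tri(a,b):
    (o,d1),(q,d2)=ray(t,*a),ray(s,*b);M=np.stack([d1,-d2],1);x=np.linalg.lstsq(M,q-o,rcond=None)[0]
    return (o+d1*x[0]).round(4),(q+d2*x[1]).round(4)
print("mug",onz(t,*mt,.095),onz(s,*ms,.095),tri(mt,ms));print("lip",onz(t,*lt,.145),onz(s,*ls,.145),tri(lt,ls))
E
python3 -m jog '{"delta_pos":[[10,33,3],[10,33,3],[10,33,3],[10,33,3],[10,33,3],[10,33,3],[10,33,2],[10,33,2],[10,33,2],[10,33,2]],"rot":[[0,0,-5],[0,0,-5],[0,0,-5],[0,0,-5],[0,0,-5],[0,0,0],[0,0,0],[0,0,0],[0,0,0],[0,0,0]],"grip":[50,50,50,50,50,50,50,50,50,50]}'
```

```text
[[0.5185 0.3086 0.19  ]
 [0.52   0.2104 0.19  ]
 [0.4547 0.2102 0.19  ]
 [0.4547 0.3082 0.19  ]] centre [0.487  0.2594 0.19  ]
carton y-axis dir deg 90.41558468599472 sizes 0.09828268978194808 0.06380036359751187
mug [0.55581657 0.03733751 0.095     ] [0.56518566 0.03894073 0.095     ] (array([0.5561, 0.0374, 0.0881]), array([0.5612, 0.0429, 0.0883]))
lip [ 0.53243469 -0.36025499  0.145     ] [ 0.53755563 -0.36072391  0.145     ] (array([ 0.5325, -0.3617,  0.1411]), array([ 0.5345, -0.3596,  0.1403]))
time_s: 0.93
tcp_pos: [0.3761, -0.2289, 0.2734]
ee_rot: [[-1.0, -0.021, -0.0], [-0.021, 1.0, 0.0], [0.0, 0.0, -1.0]]
wrist_force: [1.5, -0.5, -0.2]
gripper_width: 0.505
```

```bash
python3 -m jog '{"delta_pos":[[2,35,0],[2,35,0],[2,35,0],[2,35,0],[2,35,0],[2,35,0],[1,35,0],[1,35,0],[0,35,0],[0,35,0]],"rot":[[0,0,-1],[0,0,0],[0,0,0],[0,0,0],[0,0,0],[0,0,0],[0,0,0],[0,0,0],[0,0,0],[0,0,0]],"grip":[50,50,50,50,50,50,50,50,50,50]}'
python3 -m jog '{"delta_pos":[[0,35,0],[0,35,0],[0,35,0],[0,34,0],[0,0,-20],[0,0,-20],[0,0,-20],[0,0,-15],[0,0,-8],[0,0,0]],"rot":[[0,0,0],[0,0,0],[0,0,0],[0,0,0],[0,0,0],[0,0,0],[0,0,0],[0,0,0],[0,0,0],[0,0,0]],"grip":[50,50,50,50,50,50,50,50,50,50]}'
```

```text
time_s: 1.77
tcp_pos: [0.3895, 0.121, 0.2735]
ee_rot: [[-1.0, -0.004, -0.0], [-0.004, 1.0, 0.0], [0.0, 0.0, -1.0]]
wrist_force: [0.7, 0.2, 0.0]
gripper_width: 0.5
time_s: 2.6
tcp_pos: [0.3894, 0.2574, 0.1886]
ee_rot: [[-1.0, -0.004, -0.003], [-0.004, 1.0, -0.003], [0.003, -0.003, -1.0]]
wrist_force: [1.3, -0.6, 0.2]
gripper_width: 0.5
```

```bash
python3 -m jog '{"delta_pos":[[15,0,0],[15,0,0],[10,0,0],[8,0,0],[8,0,0],[8,0,0],[8,0,0],[8,0,0],[8,0,0],[8,0,0]],"grip":[50,50,50,50,50,50,50,50,50,50]}'
python3 -m jog '{"delta_pos":[[8,0,0],[8,0,0],[8,0,0],[8,0,0],[6,0,0],[0,0,0],[0,0,0],[0,0,0]],"grip":[50,50,50,50,50,50,50,50]}'
python3 - <<'E'
from h import *
c=cap("scene");save(c,"tip.png",(250,60,450,220),3)
E
```

```text
invalid input at $: expected keys rot, delta_pos, grip
invalid input at $: expected keys rot, delta_pos, grip
```

View pics/tip.png

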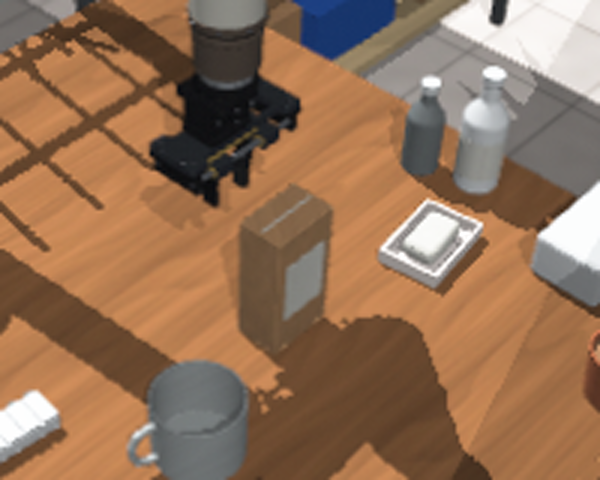

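The moves were refused because the rot key was missing. The picture shows the carton still standing and the fingers behind it as intended.

```bash
python3 -m jog '{"delta_pos":[[15,0,0],[15,0,0],[10,0,0],[8,0,0],[8,0,0],[8,0,0],[8,0,0],[8,0,0],[8,0,0],[8,0,0]],"rot":[[0,0,0],[0,0,0],[0,0,0],[0,0,0],[0,0,0],[0,0,0],[0,0,0],[0,0,0],[0,0,0],[0,0,0]],"grip":[50,50,50,50,50,50,50,50,50,50]}'
python3 -m jog '{"delta_pos":[[8,0,0],[8,0,0],[8,0,0],[8,0,0],[6,0,0],[0,0,0],[0,0,0],[0,0,0]],"rot":[[0,0,0],[0,0,0],[0,0,0],[0,0,0],[0,0,0],[0,0,0],[0,0,0],[0,0,0]],"grip":[50,50,50,50,50,50,50,50]}'
python3 - <<'E'
from h import *
c=cap("scene");save(c,"tip2.png",(250,60,450,220),3)
E
```

```text
time_s: 3.48
tcp_pos: [0.487, 0.2584, 0.1905]
ee_rot: [[-1.0, -0.004, -0.0], [-0.004, 1.0, -0.0], [0.0, -0.0, -1.0]]
wrist_force: [-0.9, 0.1, 1.1]
gripper_width: 0.498
time_s: 4.15
tcp_pos: [0.524, 0.2583, 0.1904]
ee_rot: [[-1.0, -0.004, -0.0], [-0.004, 1.0, -0.0], [0.0, -0.0, -1.0]]
wrist_force: [-0.0, 0.2, -0.3]
gripper_width: 0.497
```

View pics/tip2.png

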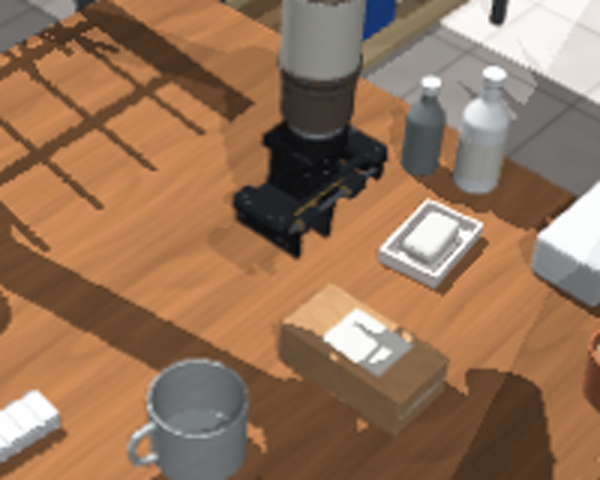

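Carton lies flat, clear of the mug and soap dish. Next, the bottle.

```bash
python3 -m jog '{"delta_pos":[[0,0,30],[0,0,30],[0,-20,20],[0,-34,0],[1,-34,0],[1,-34,0],[1,-34,0],[1,-34,0],[1,-34,0],[1,-34,0]],"rot":[[0,0,0],[0,0,0],[0,0,0],[0,0,0],[0,0,0],[0,0,0],[0,0,0],[0,0,0],[0,0,0],[0,0,0]],"grip":[50,80,100,100,100,100,100,100,100,100]}'
python3 -m jog '{"delta_pos":[[1,-34,0],[1,-34,0],[1,-34,0],[1,-34,0],[0,-34,0],[0,-34,0],[0,-34,0],[0,-34,0],[0,-34,0],[0,-34,0]],"rot":[[0,0,0],[0,0,0],[0,0,0],[0,0,0],[0,0,0],[0,0,0],[0,0,0],[0,0,0],[0,0,0],[0,0,0]],"grip":[100,100,100,100,100,100,100,100,100,100]}'
```

```text
time_s: 5.03
tcp_pos: [0.5296, -0.001, 0.271]
ee_rot: [[-1.0, -0.005, 0.001], [-0.005, 1.0, 0.0], [-0.001, 0.0, -1.0]]
wrist_force: [1.2, -0.3, -0.6]
gripper_width: 0.988
time_s: 5.87
tcp_pos: [0.5338, -0.3409, 0.2708]
ee_rot: [[-1.0, -0.004, 0.0], [-0.004, 1.0, 0.0], [-0.0, 0.0, -1.0]]
wrist_force: [0.1, 0.6, 0.8]
gripper_width: 1.0
```

```bash
python3 -m jog '{"delta_pos":[[0,-10,0],[0,-9.5,0],[0,0,-20],[0,0,-20],[0,0,-20],[0,0,-20],[0,0,-18],[0,0,-10],[0,0,0],[0,0,0]],"rot":[[0,0,0],[0,0,0],[0,0,0],[0,0,0],[0,0,0],[0,0,0],[0,0,0],[0,0,0],[0,0,0],[0,0,0]],"grip":[100,100,100,100,100,100,100,100,100,100]}'
python3 - <<'E'
from h import *
c=cap("scene");save(c,"b1.png",(150,200,310,320),4)
E
```

```text
time_s: 6.7
tcp_pos: [0.5346, -0.3587, 0.1629]
ee_rot: [[-1.0, -0.005, -0.0], [-0.005, 1.0, -0.0], [0.0, -0.0, -1.0]]
wrist_force: [0.4, -0.4, 1.2]
gripper_width: 1.001
```

View pics/b1.png

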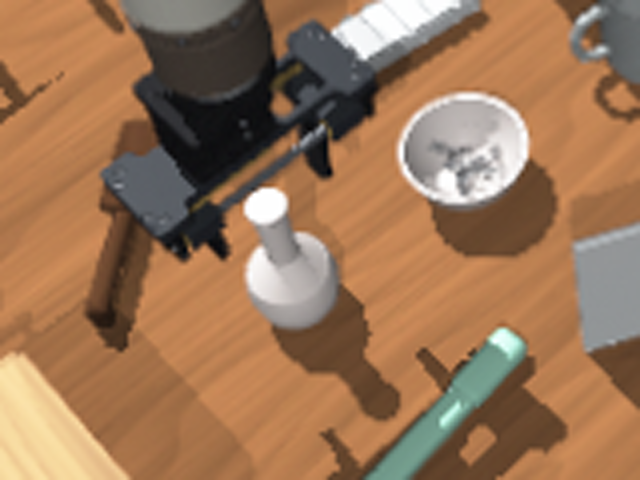

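The lip shows at about (267,208) and the fingertips at about (325,172) and (222,250). I'll check this against the projected tip midpoint.

Run:
```python
from h import *
c=cap("scene")
def q(P):
    u,v=proj(c,P);return round((u-150)*4),round((v-200)*4)
t=np.array([.5346,-.3587,.138])
for dy in(-.0435,0,.0435):print(q(t+[0,dy,0]),q(t+[0,dy,.007]))
print(q([.5346,-.3605,.145]),q([.5346,-.3605,0]))
im=c["frame"].astype(int);b=im[200:320,150:310]
m=((b.min(2)>215)).astype(np.uint8);n,l,s,ce=cv2.connectedComponentsWithStats(m)
for i in range(1,n):
    if s[i,4]>20:print(s[i]*4,ce[i]*4,onz(c,ce[i][0]+150,ce[i][1]+200,.145))
```

```text
(220, 240) (218, 235)
(267, 205) (265, 200)
(313, 170) (311, 165)
(264, 201) (299, 297)
[332   0 128  60 884] [388.43438914  20.74208145] [ 0.46964427 -0.18604782  0.145     ]
[472 100  56 100 540] [502.19259259 153.57037037] [ 0.63047543 -0.20775289  0.145     ]
[400 140  68  64 248] [435.48387097 181.87096774] [ 0.6135731  -0.25955654  0.145     ]
[244 188  40  36 280] [263.25714286 203.88571429] [ 0.53649566 -0.36219271  0.145     ]
[248 248  28  52 248] [259.74193548 273.48387097] [ 0.58213735 -0.39999582  0.145     ]
```

```bash
python3 -m jog '{"delta_pos":[[0,-2,-8],[0,0,-8],[0,0,-8],[0,0,-8],[0,0,-8],[0,0,0],[0,0,0],[0,0,0],[0,0,0],[0,0,0]],"rot":[[0,0,0],[0,0,0],[0,0,0],[0,0,0],[0,0,0],[0,0,0],[0,0,0],[0,0,0],[0,0,0],[0,0,0]],"grip":[100,100,100,100,100,100,80,60,45,35]}'
python3 -m jog '{"delta_pos":[[0,0,0],[0,0,0],[0,0,0],[0,0,0],[0,0,0],[0,0,0],[0,0,0],[0,0,0]],"rot":[[0,0,0],[0,0,0],[0,0,0],[0,0,0],[0,0,0],[0,0,0],[0,0,0],[0,0,0]],"grip":[30,25,20,15,10,0,0,0]}'
```

```text
time_s: 7.63
tcp_pos: [0.5346, -0.3612, 0.1231]
ee_rot: [[-1.0, -0.004, 0.001], [-0.004, 1.0, -0.0], [-0.001, -0.0, -1.0]]
wrist_force: [-0.1, 0.2, 0.8]
gripper_width: 0.779
time_s: 8.3
tcp_pos: [0.5343, -0.3611, 0.1226]
ee_rot: [[-1.0, -0.004, -0.0], [-0.004, 1.0, 0.0], [0.0, 0.0, -1.0]]
wrist_force: [-0.2, -0.1, 0.6]
gripper_width: 0.331
```

```bash
python3 -m jog '{"delta_pos":[[0,0,0],[0,0,0],[0,0,0],[0,0,0],[0,0,0],[0,0,0]],"rot":[[0,0,0],[0,0,0],[0,0,0],[0,0,0],[0,0,0],[0,0,0]],"grip":[0,0,0,0,0,0]}'
python3 -m jog '{"delta_pos":[[0,0,5],[0,0,10],[0,0,15],[0,0,20],[0,0,20],[0,0,20],[0,0,20],[0,0,15],[0,0,5],[0,0,0]],"rot":[[0,0,0],[0,0,0],[0,0,0],[0,0,0],[0,0,0],[0,0,0],[0,0,0],[0,0,0],[0,0,0],[0,0,0]],"grip":[0,0,0,0,0,0,0,0,0,0]}'
python3 - <<'E'
from h import *
c=cap("scene");save(c,"b2.png",(150,180,310,300),4)
E
```

```text
time_s: 8.8
tcp_pos: [0.5342, -0.3611, 0.1226]
ee_rot: [[-1.0, -0.004, 0.0], [-0.004, 1.0, 0.0], [-0.0, 0.0, -1.0]]
wrist_force: [-1.1, -0.2, 0.2]
gripper_width: 0.331
time_s: 9.63
tcp_pos: [0.5348, -0.3614, 0.2547]
ee_rot: [[-1.0, -0.004, 0.004], [-0.004, 1.0, -0.001], [-0.004, -0.001, -1.0]]
wrist_force: [0.1, -0.4, -1.7]
gripper_width: 0.331
```

View pics/b2.png

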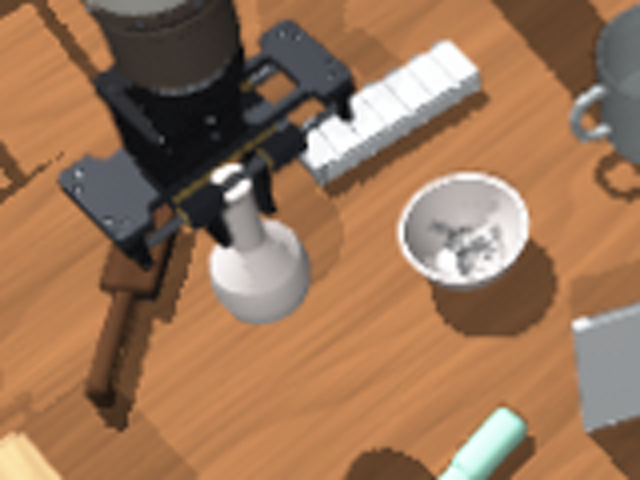

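Bottle held upright (lip at (233,183), belly at (260,270)). Carrying it to the mug.

```bash
python3 -m jog '{"delta_pos":[[0,8,1],[1,16,1],[2,24,1],[2,28,1],[2,28,1],[2,28,0],[2,28,0],[2,28,0],[2,28,0],[2,28,0]],"rot":[[0,0,0],[0,0,0],[0,0,0],[0,0,0],[0,0,0],[0,0,0],[0,0,0],[0,0,0],[0,0,0],[0,0,0]],"grip":[0,0,0,0,0,0,0,0,0,0]}'
python3 -m jog '{"delta_pos":[[2,28,0],[2,28,0],[1,28,0],[0,24,0],[0,18,0],[0,12,0],[0,8,0],[0,6,0],[0,3,0],[0,0,0]],"rot":[[0,0,0],[0,0,0],[0,0,0],[0,0,0],[0,0,0],[0,0,0],[0,0,0],[0,0,0],[0,0,0],[0,0,0]],"grip":[0,0,0,0,0,0,0,0,0,0]}'
python3 -m jog '{"delta_pos":[[0,0,0],[0,0,0],[0,0,0]],"rot":[[0,0,0],[0,0,0],[0,0,0]],"grip":[0,0,0]}'
python3 - <<'E'
from h import *
c=cap("scene");save(c,"m1.png",(250,120,410,240),4)
t=cap("top");
for z in(.13,.164):print(z,proj(c,[.557,.038,z]))
a=c["frame"][120:240,240:400,::-1];b=t["frame"][140:260,250:410,::-1]
cv2.imwrite("pics/m1.png",cv2.resize(np.hstack([a,b]),None,fx=2.5,fy=2.5,interpolation=cv2.INTER_CUBIC))
E
```

```text
time_s: 10.52
tcp_pos: [0.5502, -0.1152, 0.2561]
ee_rot: [[-1.0, -0.004, -0.003], [-0.004, 1.0, 0.0], [0.003, 0.0, -1.0]]
wrist_force: [0.4, 0.3, -1.7]
gripper_width: 0.336
time_s: 11.35
tcp_pos: [0.5562, 0.0379, 0.2573]
ee_rot: [[-1.0, -0.004, -0.0], [-0.004, 1.0, -0.0], [0.0, -0.0, -1.0]]
wrist_force: [0.7, 0.3, -2.1]
gripper_width: 0.329
time_s: 11.6
tcp_pos: [0.5562, 0.0372, 0.2576]
ee_rot: [[-1.0, -0.003, -0.0], [-0.003, 1.0, 0.0], [0.0, 0.0, -1.0]]
wrist_force: [-0.6, 0.3, -1.8]
gripper_width: 0.334
0.13 (np.float64(315.4859530646044), np.float64(184.63729054910078))
0.164 (np.float64(315.35993216825557), np.float64(177.91686432377836))
```

View pics/m1.png

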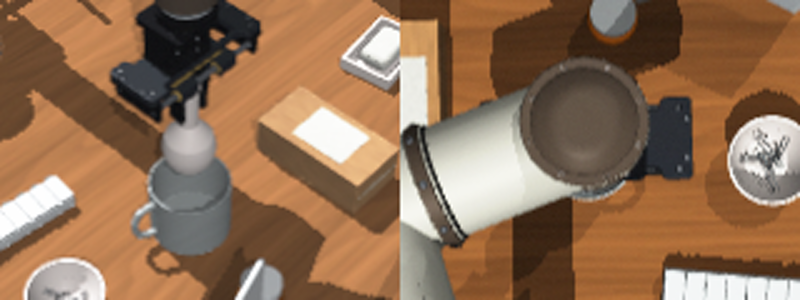

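The held belly at pixel (315.6,178) matches the prediction, and the rim is centred under it. The two views put the mug about 3 mm further in +x relative to the bottle, so I'll correct that and lower.

```bash
python3 -m jog '{"delta_pos":[[3,0.5,-3],[0,0,-8],[0,0,-12],[0,0,-12],[0,0,-12],[0,0,-12],[0,0,-12],[0,0,-12],[0,0,-10],[0,0,-8]],"rot":[[0,0,0],[0,0,0],[0,0,0],[0,0,0],[0,0,0],[0,0,0],[0,0,0],[0,0,0],[0,0,0],[0,0,0]],"grip":[0,0,0,0,0,0,0,0,0,0]}'
python3 -m jog '{"delta_pos":[[0,0,-6],[0,0,-5],[0,0,-4],[0,0,-3],[0,0,-2],[0,0,0],[0,0,0]],"rot":[[0,0,0],[0,0,0],[0,0,0],[0,0,0],[0,0,0],[0,0,0],[0,0,0]],"grip":[0,0,0,0,0,0,0]}'
python3 - <<'E'
from h import *
c=cap("scene")
a=c["frame"][130:230,250:390,::-1]
cv2.imwrite("pics/m2.png",cv2.resize(a,None,fx=4,fy=4,interpolation=cv2.INTER_CUBIC))
E
```

```text
time_s: 12.53
tcp_pos: [0.5588, 0.0382, 0.155]
ee_rot: [[-1.0, -0.004, -0.002], [-0.004, 1.0, -0.0], [0.002, -0.0, -1.0]]
wrist_force: [-0.4, -0.4, -2.0]
gripper_width: 0.332
time_s: 13.12
tcp_pos: [0.5594, 0.0384, 0.1368]
ee_rot: [[-1.0, -0.004, 0.0], [-0.004, 1.0, 0.0], [-0.0, 0.0, -1.0]]
wrist_force: [-0.6, -0.4, -1.2]
gripper_width: 0.33
```

View pics/m2.png

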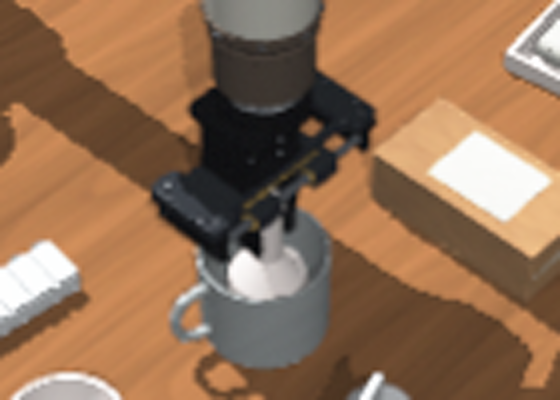

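The bottle is inside, centred, with about 10 mm left. I'll go down slowly and watch the force.

```bash
python3 -m jog '{"delta_pos":[[0,0,-1.5],[0,0,-1.5],[0,0,-1.5],[0,0,-1.5],[0,0,0],[0,0,0]],"rot":[[0,0,0],[0,0,0],[0,0,0],[0,0,0],[0,0,0],[0,0,0]],"grip":[0,0,0,0,0,0]}'
python3 -m jog '{"delta_pos":[[0,0,-1],[0,0,-1],[0,0,0],[0,0,0]],"rot":[[0,0,0],[0,0,0],[0,0,0],[0,0,0]],"grip":[0,0,0,0]}'
python3 -m jog '{"delta_pos":[[0,0,-0.5],[0,0,-0.5],[0,0,0],[0,0,0]],"rot":[[0,0,0],[0,0,0],[0,0,0],[0,0,0]],"grip":[0,0,0,0]}'
```

```text
time_s: 13.67
tcp_pos: [0.5592, 0.0384, 0.1304]
ee_rot: [[-1.0, -0.004, -0.0], [-0.004, 1.0, -0.0], [0.0, -0.0, -1.0]]
wrist_force: [-0.4, -0.1, -1.6]
gripper_width: 0.335
time_s: 14.0
tcp_pos: [0.5592, 0.0384, 0.1285]
ee_rot: [[-1.0, -0.004, -0.0], [-0.004, 1.0, -0.0], [0.0, -0.0, -1.0]]
wrist_force: [-0.2, -0.0, -2.1]
gripper_width: 0.337
time_s: 14.33
tcp_pos: [0.5592, 0.0384, 0.1275]
ee_rot: [[-1.0, -0.004, -0.0], [-0.004, 1.0, -0.0], [0.0, -0.0, -1.0]]
wrist_force: [0.2, 0.1, -2.4]
gripper_width: 0.332
```

```bash
for i in 1 ; do python3 -m jog '{"delta_pos":[[0,0,-0.5],[0,0,0],[0,0,0]],"rot":[[0,0,0],[0,0,0],[0,0,0]],"grip":[0,0,0]}'
python3 -m jog '{"delta_pos":[[0,0,-0.5],[0,0,0],[0,0,0]],"rot":[[0,0,0],[0,0,0],[0,0,0]],"grip":[0,0,0]}'; done
```

```text
time_s: 14.58
tcp_pos: [0.5592, 0.0384, 0.127]
ee_rot: [[-1.0, -0.004, -0.0], [-0.004, 1.0, -0.0], [0.0, -0.0, -1.0]]
wrist_force: [0.3, 0.1, -2.1]
gripper_width: 0.332
time_s: 14.83
tcp_pos: [0.5593, 0.0384, 0.1266]
ee_rot: [[-1.0, -0.004, 0.0], [-0.004, 1.0, 0.0], [-0.0, 0.0, -1.0]]
wrist_force: [0.5, -1.2, -1.6]
gripper_width: 0.332
```

```bash
python3 -m jog '{"delta_pos":[[0,0,-0.5],[0,0,0],[0,0,0]],"rot":[[0,0,0],[0,0,0],[0,0,0]],"grip":[0,0,0]}'
```

```text
time_s: 15.08
tcp_pos: [0.5596, 0.0385, 0.1265]
ee_rot: [[-1.0, -0.004, 0.001], [-0.004, 1.0, 0.0], [-0.001, 0.0, -1.0]]
wrist_force: [0.2, 1.3, 1.1]
gripper_width: 0.329
```

Contact: Fz went from −2 to +1 and z has stopped. Releasing gently, then rising.

```bash
python3 -m jog '{"delta_pos":[[0,0,0],[0,0,0],[0,0,0],[0,0,0],[0,0,0],[0,0,0],[0,0,0],[0,0,0],[0,0,0],[0,0,0]],"rot":[[0,0,0],[0,0,0],[0,0,0],[0,0,0],[0,0,0],[0,0,0],[0,0,0],[0,0,0],[0,0,0],[0,0,0]],"grip":[34,36,38,42,46,50,54,58,60,60]}'
python3 -m jog '{"delta_pos":[[0,0,3],[0,0,8],[0,0,15],[0,0,20],[0,0,25],[0,0,25],[0,0,25],[0,0,20],[0,0,10],[0,0,0]],"rot":[[0,0,0],[0,0,0],[0,0,0],[0,0,0],[0,0,0],[0,0,0],[0,0,0],[0,0,0],[0,0,0],[0,0,0]],"grip":[60,60,60,60,60,60,60,60,60,60]}'
python3 -m jog '{"delta_pos":[[-15,-20,0],[-15,-25,0],[-15,-30,0],[-15,-30,0],[-10,-30,0],[-10,-30,0],[-10,-30,0],[-5,-30,0],[0,-20,0],[0,0,0]],"rot":[[0,0,0],[0,0,0],[0,0,0],[0,0,0],[0,0,0],[0,0,0],[0,0,0],[0,0,0],[0,0,0],[0,0,0]],"grip":[60,60,60,60,60,60,60,60,60,60]}'
python3 - <<'E'
from h import *
t=cap("top");c=cap("scene")
a=c["frame"][110:250,220:400,::-1];b=t["frame"][120:260,210:390,::-1]
cv2.imwrite("pics/end.png",cv2.resize(np.hstack([a,b]),None,fx=2.2,fy=2.2,interpolation=cv2.INTER_CUBIC))
E
```

```text
time_s: 15.92
tcp_pos: [0.5592, 0.0383, 0.126]
ee_rot: [[-1.0, -0.004, -0.0], [-0.004, 1.0, -0.0], [0.0, -0.0, -1.0]]
wrist_force: [-0.1, -0.3, -0.1]
gripper_width: 0.588
time_s: 16.75
tcp_pos: [0.5604, 0.0386, 0.2803]
ee_rot: [[-1.0, -0.004, 0.006], [-0.004, 1.0, 0.002], [-0.006, 0.002, -1.0]]
wrist_force: [1.5, 0.2, -0.8]
gripper_width: 0.597
time_s: 17.58
tcp_pos: [0.463, -0.2091, 0.2754]
ee_rot: [[-1.0, 0.0, -0.003], [0.0, 1.0, 0.0], [0.003, 0.0, -1.0]]
wrist_force: [-0.1, 1.3, 0.5]
gripper_width: 0.6
```

View pics/end.png

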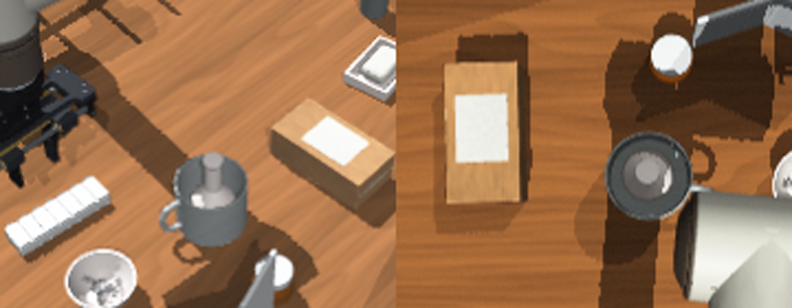

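The bottle stands upright and centred in the mug. The mug rim is at (325,199.5) px against (325,199.8) at the start, so it hasn't moved. Handing in.

```bash
python3 -c "
from station import finish_job
print(finish_job())"
```

```text
the job is handed in; nothing more can be done
None
```

The job is done and handed in after about 18 s on the robot's clock.

- **Carton:** I pushed it over with the fingertips about 165 mm up. The pictures show it lying flat on its side, clear of the mug and the soap dish.
- **Bottle:** I gripped it by the neck, carried it upright and lowered it into the mug. The vertical force went from about −2 N to +1 N when it touched the floor, and only then did I open the fingers.
- **Last pictures:** The bottle stands upright in the middle of the mug. The mug's rim is where it was at the start, to within a pixel. The arm is clear of everything. I saw nothing else moved, though those pictures don't show the whole table.

**Disagreements and errors:**
- The two cameras differed by 5–9 mm in x. I split the difference, adding 3 mm over the mug; the bottle has about 18 mm clearance each side.
- The gripper read about 29 mm on the 26 mm neck, but the grip held steady.
- Two push commands were refused because I left out the `rot` key. Nothing moved, and I sent them again.

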